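# Swing the swivel hook home and hang up the dough scraper

### The arm

A 7-joint arm with a two-finger parallel gripper is mounted at the origin on a cart in front of the work surface, level with it; the furniture and walls round the work are solid. World frame = base frame: x ahead of the robot, y to its left, z up, the work surface at z = 0. Lengths are in m, angles in rad, forces in N, time in s.
With the tool pointing down it reaches from about 0.425 to 0.875 m from the base axis. Payload 4.7 kg.
Tool frame: the origin (TCP) lies on the centre line of the jaws, within the pads' length; the fingertips stand 22 mm ahead of it and the grasp point (between the pads) lies 3 mm ahead of it; z points along the fingers, y is the direction in which the jaws open and shut (so a half turn about z gives the same grasp; the last joint's range is limited). The gripper opens to 87 mm and grips with 3 to 60 N. Pads are 19 mm wide; open, the fingers measure 117 mm over their backs; the gripper's body (75 mm by 190 mm) begins 51 mm behind the grasp point.
Start: joints at [1.125, 0.321, -0.07, 1.45, 0.023, 1.371, -0.057], TCP at [0.288, -0.583, 0.245] pointing down, gripper open.
Joint ranges: [-2.86, 2.86], [-0.3, 2.09], [-1.38, 1.24], [0.06, 2.45], [-1.56, 4.7], [0.09, 2.05], [-2.69, 2.69]. Speed limits (rad/s): [2.57, 2.57, 3.14, 3.14, 3.14, 3.14, 3.14].

### API

Orientations are given as a rotation vector (axis times angle).
In Python, from bench import ctrl, imaging, close_job, finder gives the robot as it stands. The module is installed in compiled form; this text tells all that it offers.
- The arm moves only by the shell command python3 -m jog 'ROWS' [FORCE]. ROWS is JSON, a list that holds one entry, the list of rows, each a list of 7 numbers: the shift along the tool's x, y, z in cm, then the turn, a rotation vector about the tool's x, y, z in degrees, then the finger opening in cm, from 0 to 8.7. In form: [[[dx, dy, dz, ax, ay, az, claw], ...]]. A call has 1 to 12 rows; each row shifts and turns the commanded pose from where the row before left it, along the tool's axes as they then stand; what a row does not reach is not made up. A row lasts 1/10 s, in which the tool goes at most 50 mm and 8.59 degrees, less where a joint would pass 70% of its speed; a pose out of reach is approached as far as the arm can. A call is refused whole if a number of a shift passes 5 or a number of a turn 8.59, either way. A call with a gripper value outside its range is refused whole. The fingers move at their own pace and stop on an object; FORCE is the grip in N (left out, the last holds). Time passes only in rows, so rows that do not move let the fingers close. It gives the time, the measured TCP pose, the force and the opening at its end, in the units of the state.
- ctrl.get_state(): the state, without advancing time (a new reading comes with each control period).
- imaging.get_image(name): name is "side" or "top"; returns a dict with "frame" (400x640x3 uint8, red, green, blue), "intrinsics" (3x3 intrinsics, pixels), "pose" (4x4, takes a point from camera to world coordinates). Camera axes: x right, y down, z forward; pixel columns grow to the right and rows downward; lengths in m; the calibration is good to about 2 mm. A picture is of the moment at which its call begins. There is no depth.
- close_job(): hands the job in, once; it reports no verdict.
Trained networks look in the newest picture that a camera, given by its name, has taken for a name from the list of things; names that differ only in an ending like _2 or _b are one class to them, and where a whole thing is asked for, a point or a joint stands for the part that bears it (a point fixed in the world has none). Each returns a list of dicts, best first, with "conf" (0 to 1); they miss things now and then, are a little off and sometimes report something else, mostly with a low value. They report only what shows in the picture. A call takes as long as a camera call. They do not tell look-alikes from the thing itself.
- finder.trace(label, camera): "region" (400x640 bool, what is visible of it) and "point" ([row, column] as shares, 0 to 1, of the picture: columns of its width, rows of its height, amid what is visible of it).
- finder.spot_point(label, camera): "point" ([row, column] as shares, 0 to 1, of the picture: columns of its width, rows of its height: a listed point, or the origin of a listed thing).
The state is a dict: "time": time; "joint_positions": joint angles; "qd": joint speeds; "joint_torque": joint torques, N m; "position": TCP position; "tool_rot": TCP orientation; "ft_force": force on the tool from outside, world axes, zero at the start; "torque": the same for the moment, N m; "grip_width": opening from 0.0 (shut) to 1.0 (fully open).
Only numpy, scipy, OpenCV 4.12 (cv2) and the standard library are available. Lean on these libraries where they do the work, as an engineer would, in place of code of your own. Each camera call takes 0.05 s, during which the arm holds its last target. There are 200 camera calls.

### The job

Swing the swivel hook of the stand round until it faces out over its drip tray and comes up against its rubber stop, and press it home there with the fingers: firmly, with at least 6 N for about half a second, but never more than 20 N on the hook, which would bend it. Then lift the dough scraper out of its slotted block and hang it by its round hole on the hook, leaving it hanging there at rest with the hook still facing out over the tray. Do not disturb the small cups, pots and timer standing about.

Things in the scene. Friction and masses are not known exactly. Their poses are not given: they have to be found in the camera images.
- stand: Fixed steel hook stand. Origin: on the post's axis (20 mm diameter) at the foot's underside, z up. Head 28 mm diameter, top 156 mm above the table. Foot with drip tray (rim 20 mm high) reaches x = -128 to +40, y = -60 to +60 mm, tray on the -x side. The stop, a rubber-capped pin on a clamped collar near the post, halts the hook somewhere within 0.12 rad of the stand's -x: find it by feel.
- hook: Swivel hook, steel bar 8 mm in diameter. Origin: on the swivel axis at the bar's centre line, 150 mm above the table; x out along the bar, z up. Level to x = 92 mm, then turned up to a tip at x = 100 mm, top 15 mm above centre line. Starts 0.9 to 2.1 rad clockwise (from above) of the tray; turn it anticlockwise. Friction 0.1 N m (1.5 N at 68 mm out) holds it; at the firm stop force rises about 10 N per mm.
- hook_seat (a point): Point on the bar's centre line 80 mm out from the swivel axis, where the scraper shall hang.
- scraper: Dough scraper, upright in the block: steel blade 4 mm thick (x), 100 mm wide (y), black bar grip on top (22 mm thick along x, 104 mm along y, z = 107 to 137 mm). Origin: centre of the blade's lower edge, z up. About 220 g. Grasp the grip across its 22 mm from above, mid-length, near its top, so that the fingertips stay above the hole.
- hang_hole (a point): Centre of the scraper's round hanging hole, 26 mm in diameter, straight through the blade along x, 80 mm above the blade's lower edge and 57 mm below the top of the grip.
- rest: Fixed white slotted block, 60 x 130 x 40 mm, that holds the scraper. Origin: centre of its underside; the slot is 7 mm wide (x), 108 mm long (y) and 32 mm deep, floor 8 mm above the table.
- steel_cup_3: Small steel cup, 68 mm wide, 42 mm high, nearer the robot; loose, origin at the centre of its underside. A bystander: leave it alone.
- sauce_pot_4: Small lidded portion pot, 53 mm wide, 36 mm high, nearer the robot; loose, origin at the centre of its underside. A bystander: leave it alone.
- sauce_pot_2: Small lidded portion pot, 53 mm wide, 36 mm high, farther from the robot; loose, origin at the centre of its underside. A bystander: leave it alone.
- timer: Round twist timer, 62 mm wide, 40 mm high; loose, origin at the centre of its underside. A bystander: leave it alone.
- steel_cup_4: Small steel cup, 60 mm wide, 38 mm high, farther from the robot; loose, origin at the centre of its underside. A bystander: leave it alone.
Not all that is in view belongs to the job. What is meant by the scraper is not turquoise, and is the larger of those in its own colour.

How it is judged:
By the outcome, as a careful person would: the job done as asked, in the order asked, and still so for the second after the job is handed in, with the robot touching nothing.
It also fails if it takes over 64 s, if anything falls off the work surface, if the arm or the gripper's body presses on something with over 40 N, if the wrist force passes 120 N, or if a joint passes its speed limit or range.

## Working session

There is one attempt and no reset: what is moved stays moved. The work goes in short steps, Python scripts to look and compute and a shell command to move; the robot and the scene stay as the last step left them, time stands still between calls to the robot, and variables do not carry over. Pictures are saved under pics/ and viewed, about 8 in all and at most 12, crops included, and the job is handed in when it is done.

```bash
mkdir -p pics
cat > h.py <<'E'
import numpy as np, cv2
from bench import ctrl, imaging, close_job, finder
from scipy.spatial.transform import Rotation as R
def cam(n):
    d=imaging.get_image(n); return d['frame'],np.array(d['intrinsics']),np.array(d['pose'])
def px2plane(K,T,u,v,z):
    r=T[:3,:3]@np.linalg.inv(K)@np.array([u,v,1.]); return T[:3,3]+r*(z-T[2,3])/r[2]
def proj(K,T,p):
    c=T[:3,:3].T@(np.array(p)-T[:3,3]); q=K@c; return q[:2]/q[2]
E
python3 - <<'E'
from h import *
for n in ['side','top']:
    f,K,T=cam(n); cv2.imwrite(f'pics/{n}0.png',f[:,:,::-1]); print(n,K.round(1).tolist(),T.round(3).tolist())
    for l in ['stand','hook','hook_seat','scraper','hang_hole','rest']:
        for r in finder.spot_point(l,n)[:4]:
            p=r['point']; print(l,round(r['conf'],2),round(p[1]*640,1),round(p[0]*400,1))
s=ctrl.get_state(); print(s)
E
```

```text
side [[488.1, 0.0, 315.6], [0.0, 488.1, 199.7], [0.0, 0.0, 1.0]] [[-0.994, -0.073, 0.079, 0.445], [-0.105, 0.492, -0.864, 0.863], [0.024, -0.867, -0.497, 0.633], [0.0, 0.0, 0.0, 1.0]]
stand 0.84 283.4 297.7
hook 0.68 276.7 234.4
hook_seat 0.76 280.4 264.6
scraper 0.94 311.7 200.0
scraper 0.94 405.2 333.7
scraper 0.64 264.6 205.3
hang_hole 0.93 408.6 299.5
hang_hole 0.64 308.5 175.0
hang_hole 0.56 264.4 184.1
rest 0.64 307.2 205.4
top [[457.8, 0.0, 322.4], [0.0, 457.8, 192.4], [0.0, 0.0, 1.0]] [[-0.016, -0.992, 0.123, 0.418], [-1.0, 0.016, -0.002, -0.02], [-0.0, -0.123, -0.992, 1.044], [0.0, 0.0, 0.0, 1.0]]
stand 0.86 245.6 184.8
hook 0.87 231.5 171.7
hook_seat 0.84 192.0 178.9
hook_seat 0.51 233.5 172.3
scraper 0.94 407.5 184.3
scraper 0.94 397.0 136.7
scraper 0.71 219.4 287.9
hang_hole 0.96 397.8 135.9
hang_hole 0.67 417.6 179.7
hang_hole 0.56 209.9 288.9
rest 0.68 409.2 187.6
{'time': 0.7, 'joint_positions': array([ 1.12510584,  0.32096561, -0.07006624,  1.45048644,  0.02257525,
        1.37076653, -0.05688364]), 'qd': array([-2.28093113e-05,  1.58942303e-03,  6.57436087e-04,  1.40837488e-04,
       -2.34601726e-04, -6.34857522e-04, -4.66687545e-04]), 'joint_torque': array([ 5.78252766e-04, -4.90945387e+01, -4.03033169e-01, -3.12703300e+01,
       -6.37023523e-02,  3.36186751e-02, -1.64329265e-06]), 'position': array([ 0.28842811, -0.58254253,  0.24461543]), 'tool_rot': array([3.05878082e+00, 7.15852209e-01, 1.40694402e-05]), 'ft_force': array([-0.02327065, -0.67892454, -0.02549395]), 'torque': array([ 0.00444436, -0.03305342, -0.01329879]), 'grip_width': 1.0010786330649302}
```

View pics/side0.png

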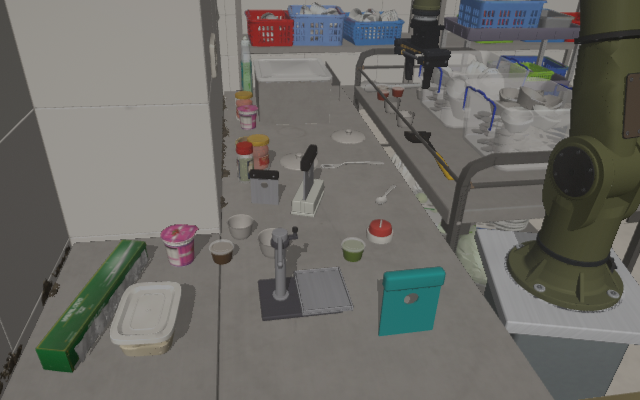

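View pics/top0.png

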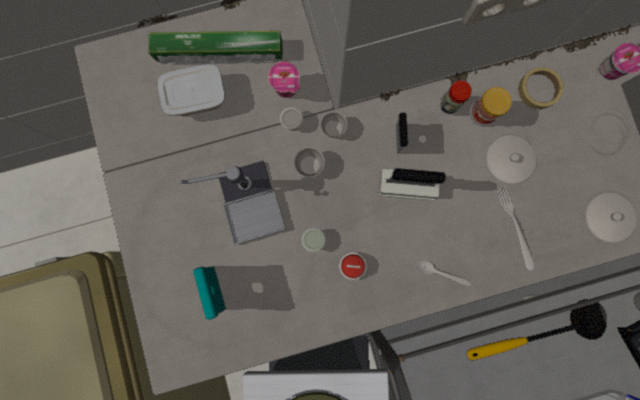

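Side view: candidates for the scraper are the turquoise one (410,300), the large black one in the white slotted block (310,180), and a small black one in a grey block (264,187). The large black one in the white block fits, since it is not turquoise and is the larger of the two black ones. In the top view the hook points left (+y) from the stand at (237,175), and the tray is below it (towards the robot). I'll confirm this in one crop and measure.

Run:
```python
from h import *
f,K,T=cam('top')
tr=finder.trace('scraper','top')
for r in tr[:3]:
    m=r['region'].astype(np.uint8); pts=np.argwhere(m)[:,::-1].astype(np.float32)
    print('scr',round(r['conf'],2),cv2.minAreaRect(pts),len(pts))
for l in ['hook','stand','rest']:
    for r in finder.trace(l,'top')[:2]:
        pts=np.argwhere(r['region'])[:,::-1].astype(np.float32); print(l,round(r['conf'],2),cv2.minAreaRect(pts),len(pts))
for l in ['steel_cup_3','sauce_pot_4','timer']:
    for r in finder.spot_point(l,'top')[:4]:
        p=r['point']; print(l,round(r['conf'],2),px2plane(K,T,p[1]*640,p[0]*400,0)[:2].round(3))
a=cv2.resize(f[150:250,175:325],None,fx=4,fy=4,interpolation=cv2.INTER_CUBIC)
b=cv2.resize(f[160:210,372:452],None,fx=4,fy=4,interpolation=cv2.INTER_CUBIC)
g,K2,T2=cam('side')
c=cv2.resize(g[138:228,240:340],None,fx=2,fy=2,interpolation=cv2.INTER_CUBIC)
o=np.zeros((400,800,3),np.uint8); o[:400,:600]=a; o[:180,600:]=c; 
o2=np.zeros((600,800,3),np.uint8); o2[:400]=o; o2[400:600,:320]=b
d=cv2.resize(g[220:320,250:360],None,fx=2,fy=2,interpolation=cv2.INTER_CUBIC); o2[400:600,330:550]=d
cv2.imwrite('pics/c1.png',cv2.convertScaleAbs(o2[:,:,::-1],alpha=1.6))
```

```text
scr 0.91 ((209.60166931152344, 292.0062561035156), (53.78707504272461, 22.674312591552734), 75.0685806274414) 1137
scr 0.83 ((402.0, 132.0), (40.0, 12.0), 90.0) 390
scr 0.76 ((416.6726379394531, 177.01502990722656), (56.78571319580078, 14.986923217773438), 4.969740867614746) 752
hook 0.64 ((209.24261474609375, 174.58058166503906), (12.461597442626953, 59.51523208618164), 83.92753601074219) 318
stand 0.83 ((232.4616241455078, 204.9788818359375), (76.67280578613281, 87.94912719726562), 73.81079864501953) 3900
stand 0.37 ((313.5, 239.0), (21.92030906677246, 21.92030906677246), 45.0) 403
rest 0.84 ((409.5533142089844, 184.87155151367188), (61.66777420043945, 27.280540466308594), 6.581944942474365) 1022
steel_cup_3 0.84 [0.607 0.01 ]
steel_cup_3 0.62 [ 0.702 -0.046]
sauce_pot_4 0.79 [0.71  0.044]
sauce_pot_4 0.57 [0.44  0.007]
timer 0.78 [ 0.386 -0.082]
```

View pics/c1.png

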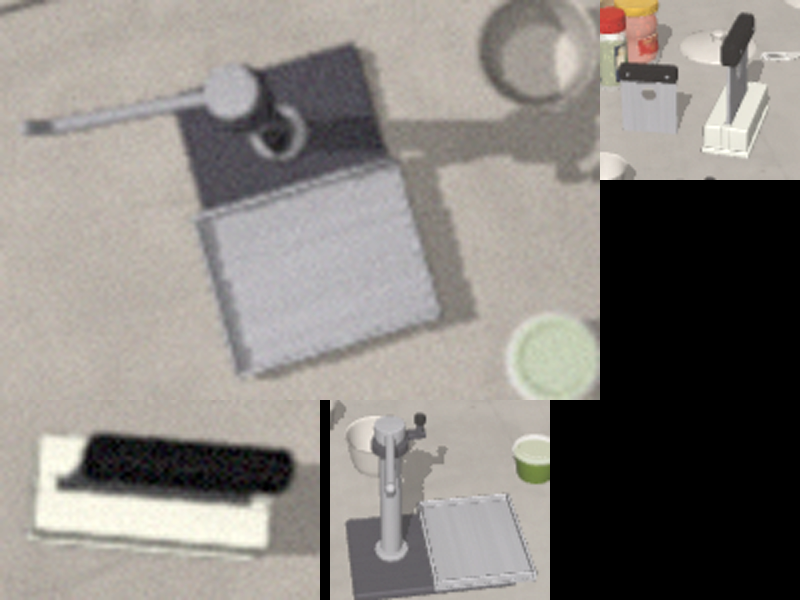

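The crop confirms it: the large black-gripped scraper stands in the white block at top (417,177). The head centre is at about (233,173), the hook tip at about (184,182), and the stop pin sits on the tray side of the head. Next I'll fit poses.

```bash
cat > fit.py <<'E'
from h import *
from scipy.optimize import minimize
import itertools
def box(x0,x1,y0,y1,z0,z1): return np.array(list(itertools.product((x0,x1),(y0,y1),(z0,z1))))
GR=box(-.011,.011,-.052,.052,.107,.137)
def fit(views,pts,x0,z=None):
    # views: list of (mask,K,T); params x,y,yaw; overlap of projected hull with mask
    def place(p): 
        q=np.c_[R.from_euler('z',p[2]).apply(pts)]+[p[0],p[1],p[3]]; return q
    def cost(p):
        c=0
        for m,K,T in views:
            uv=np.array([proj(K,T,q) for q in place(p)])
            h=cv2.convexHull((uv*16*4).astype(np.int32))
            o=np.zeros((1600,2560),np.uint8); cv2.fillConvexPoly(o,h,1,shift=4)
            o=cv2.resize(o.astype(np.float32),(640,400),interpolation=cv2.INTER_AREA)
            c+=1-np.minimum(o,m).sum()/np.maximum(o,m).sum()
        return c
    f=(lambda p:cost([*p,z])) if z is not None else cost
    s=np.array([[0]*len(x0)]+[list(np.eye(len(x0))[i]*(.1 if i==2 else .012)) for i in range(len(x0))])+np.array(x0)
    r=minimize(f,x0,method='Nelder-Mead',options=dict(initial_simplex=s,xatol=2e-4,fatol=1e-4,maxiter=150))
    return r.x,r.fun
E
python3 - <<'E'
from fit import *
f,K,T=cam('top'); g,K2,T2=cam('side')
def dark(im,u0,u1,v0,v1,t=45):
    m=np.zeros((400,640),np.float32); m[v0:v1,u0:u1]=im[v0:v1,u0:u1].max(2)<t
    n,l,s,_=cv2.connectedComponentsWithStats(m.astype(np.uint8)); k=1+s[1:,4].argmax(); return (l==k).astype(np.float32)
mt=dark(f,372,455,165,195); ms=dark(g,295,322,140,182)
print(mt.sum(),ms.sum())
c=px2plane(K,T,417,177,.145)
for v in ([(mt,K,T),(ms,K2,T2)],[(mt,K,T)],[(ms,K2,T2)]): print('scr',fit(v,GR,[c[0],c[1],0.],.008))
# rest
for r in finder.spot_point('rest','top')[:1]: print('rest',px2plane(K,T,r['point'][1]*640,r['point'][0]*400,0))
h=px2plane(K,T,233.2,173,.156); tip=px2plane(K,T,183.8,181.7,.16); print('head',h,'tip',tip,np.linalg.norm((tip-h)[:2]),np.arctan2(*(tip-h)[1::-1]))
print('head side proj',proj(K2,T2,h))
cs=np.array([px2plane(K,T,175+u/4,150+v/4,.02) for u,v in [(203,215),(395,160),(440,318),(243,373)]]); print('tray',cs.round(3).tolist())
d=(cs[2]+cs[3]-cs[0]-cs[1]); print('trayang',np.arctan2(d[1],d[0])); e=cs[0]-cs[1]; print(np.arctan2(e[1],e[0])+np.pi/2)
far=(cs[2]+cs[3])/2; u=d/np.linalg.norm(d); print('post from tray',far-u*.128)
E
```

```text
620.0 240.0
scr (array([ 0.56113933, -0.21562253, -0.05723949]), np.float64(0.4768284559249878))
scr (array([ 0.56066846, -0.21479711, -0.08165529]), np.float64(0.15401041507720947))
scr (array([ 0.56164417, -0.20797673, -0.02828926]), np.float64(0.30592525005340576))
rest [ 0.55931588 -0.22574333  0.        ]
head [0.56984415 0.1530444  0.156     ] tip [0.55351136 0.24858193 0.16      ] 0.09692358323711371 1.74011628546579
head side proj [280.57482878 230.8129827 ]
tray [[0.523, 0.196, 0.02], [0.553, 0.088, 0.02], [0.463, 0.063, 0.02], [0.435, 0.173, 0.02]]
trayang -2.8784079659921593
3.4076041081486674
post from tray [0.57258599 0.15108533 0.02      ]
```

```bash
python3 -m jog '[[[0,0,0,0,0,8.3,0],[0,0,0,0,0,8.3,0],[2.1,-3.75,0,0,0,0,0],[2.1,-3.75,0,0,0,0,0],[2.1,-3.75,0,0,0,0,0],[2.1,-3.75,0,0,0,0,0],[2.1,-3.75,0,0,0,0,0],[2.1,-3.75,0,0,0,0,0],[2.1,-3.75,0,0,0,0,0],[2.1,-3.75,0,0,0,0,0],[2.1,-3.75,0,0,0,0,0],[2.1,-3.75,0,0,0,0,0]]]' 20
cat >> h.py <<'E'
def st():
    s=ctrl.get_state(); M=R.from_rotvec(s['tool_rot']).as_matrix()
    th=np.arctan2(M[1,0],M[0,0]); return s,M,th
def go(x,y,z,yaw=None,n=1):
    "remaining move to a tool-down pose, in tool axes: total cm, deg and per row"
    s,M,th=st(); p=s['position']; d=M.T@(np.array([x,y,z])-p)*100
    a=0 if yaw is None else -np.degrees((yaw-th+np.pi)%(2*np.pi)-np.pi)
    print('t',round(s['time'],2),'pos',p.round(4),'yaw',round(th,3),'tilt',(M[:,2]).round(3),'F',s['ft_force'].round(2),'w',round(s['grip_width']*8.7,2))
    print('total',d.round(2),'az',round(a,2),'| per row',(d/n).round(3),round(a/n,2))
E
python3 -c "
from h import *
go(.580,.228,.24,.17,10)"
```

```text
time: 2.5
position: [0.4323, -0.1757, 0.2449]
tool_rot: [3.129, 0.267, 0.001]
ft_force: [1.3, 0.0, -0.2]
grip_width: 0.025
t 2.5 pos [ 0.4323 -0.1757  0.2449] yaw 0.17 tilt [ 0.001 -0.001 -1.   ] F [ 1.31  0.01 -0.22] w 0.21
total [ 21.39 -37.29   0.47] az -0.0 | per row [ 2.139 -3.729  0.047] -0.0
```

```bash
python3 -m jog '[[[2.1,-3.75,0,0,0,0,0],[2.1,-3.75,0,0,0,0,0],[2.1,-3.75,0,0,0,0,0],[2.1,-3.75,0,0,0,0,0],[2.1,-3.75,0,0,0,0,0],[2.1,-3.75,0,0,0,0,0],[2.1,-3.75,0,0,0,0,0],[2.1,-3.75,0,0,0,0,0],[2.1,-3.75,0,0,0,0,0],[2.1,-3.3,0,0,0,0,0],[0,0,0,0,0,0,0]]]'
python3 - <<'E'
from h import *
go(.580,.228,.158,.17,3)
f,K,T=cam('top'); g,K2,T2=cam('side')
a=cv2.resize(f[120:270,130:330],None,fx=2,fy=2); b=cv2.resize(g[160:310,220:370],None,fx=2.67,fy=2.67)[:400,:400]
o=np.zeros((400,800,3),np.uint8); o[:300,:400]=a; o[:b.shape[0],400:400+b.shape[1]]=b
cv2.imwrite('pics/c2.png',cv2.convertScaleAbs(o[:,:,::-1],alpha=1.5))
E
```

```text
time: 3.6
position: [0.5755, 0.23, 0.244]
tool_rot: [-3.124, -0.279, 0.001]
ft_force: [-0.8, -0.1, 0.4]
grip_width: 0.005
t 3.6 pos [0.5755 0.23   0.244 ] yaw 0.178 tilt [-0.001  0.005 -1.   ] F [-0.78 -0.05  0.35] w 0.05
total [0.41 0.32 8.6 ] az 0.46 | per row [0.135 0.108 2.866] 0.15
```

View pics/c2.png

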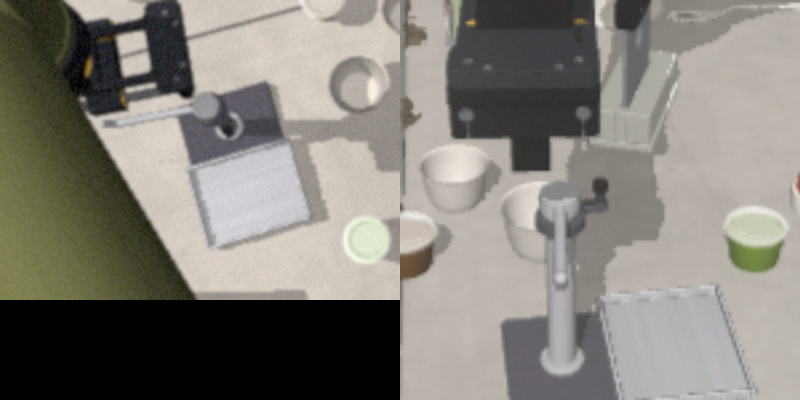

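The closed fingertips hang over the +x side of the bar, clear of the head and the cups. Descending beside the bar.

```bash
python3 -m jog '[[[0.55,0.3,0,0,0,0.5,0],[0,0,2,0,0,0,0],[0,0,2,0,0,0,0],[0,0,2,0,0,0,0],[0,0,2,0,0,0,0],[0,0,0.6,0,0,0,0],[0,0,0,0,0,0,0]]]'
python3 - <<'E'
from h import *
C=np.array([.570,.153]); rho=.072; off=.0135
go(.581,.228,.158,.17)
# arc: per-row command for finger centre, yaw follows hook angle phi
def P(phi): return C+rho*np.array([np.cos(phi),np.sin(phi)])+off*np.array([np.sin(phi),-np.cos(phi)])
s,M,th=st(); p=s['position'][:2]; yaw=th
for i,phi in enumerate(np.arange(1.74,3.35,.115)):
    d=P(phi)-p; y2=phi-np.pi/2
    xt=d@[np.cos(yaw),np.sin(yaw)]; yt=d@[np.sin(yaw),-np.cos(yaw)]
    print(round(phi,2),(100*np.array([xt,yt])).round(2),'az',round(-np.degrees(y2-yaw),2)); p=P(phi); yaw=y2
E
```

```text
time: 4.4
position: [0.5822, 0.2192, 0.158]
tool_rot: [3.13, 0.249, -0.002]
ft_force: [-0.4, -0.5, 1.1]
grip_width: 0.003
t 4.4 pos [0.5822 0.2192 0.158 ] yaw 0.159 tilt [-0.001 -0.001 -1.   ] F [-0.41 -0.48  1.11] w 0.02
total [ 0.02 -0.88 -0.  ] az -0.64 | per row [ 0.022 -0.883 -0.002] -0.64
1.74 [-0.98 -0.87] az -0.59
1.86 [-0.84 -0.11] az -6.59
1.97 [-0.84 -0.11] az -6.59
2.08 [-0.84 -0.11] az -6.59
2.2 [-0.84 -0.11] az -6.59
2.32 [-0.84 -0.11] az -6.59
2.43 [-0.84 -0.11] az -6.59
2.54 [-0.84 -0.11] az -6.59
2.66 [-0.84 -0.11] az -6.59
2.78 [-0.84 -0.11] az -6.59
2.89 [-0.84 -0.11] az -6.59
3.0 [-0.84 -0.11] az -6.59
3.12 [-0.84 -0.11] az -6.59
3.24 [-0.84 -0.11] az -6.59
```

```bash
python3 -m jog '[[[0,-0.85,0,0,0,-0.6,0],[-0.4,0,0,0,0,0,0],[-0.3,0,0,0,0,0,0],[-0.3,0,0,0,0,0,0],[-0.42,-0.06,0,0,0,-3.3,0],[-0.42,-0.06,0,0,0,-3.3,0],[-0.42,-0.06,0,0,0,-3.3,0],[-0.42,-0.06,0,0,0,-3.3,0],[-0.42,-0.06,0,0,0,-3.3,0],[-0.42,-0.06,0,0,0,-3.3,0]]]'
python3 - <<'E'
from h import *
s,M,th=st(); C=np.array([.570,.153]); d=s['position'][:2]-C; phi=np.arctan2(d[1],d[0]); print(s['position'],'yaw',th,'ang',phi,'r',np.linalg.norm(d)*np.cos(.185),'hook~',phi+.185, s['ft_force'].round(2))
f,K,T=cam('side')
for r in finder.spot_point('hook_seat','side')[:2]: print(r['conf'],px2plane(K,T,r['point'][1]*640,r['point'][0]*400,.15))
E
```

```text
time: 5.4
position: [0.5463, 0.224, 0.1593]
tool_rot: [-3.036, -0.808, -0.004]
ft_force: [1.8, 0.9, 1.2]
grip_width: 0.005
[0.54631899 0.22401859 0.15932709] yaw 0.5200009870355169 ang 1.8926501077767512 r 0.07358529942054101 hook~ 2.0776501077767513 [1.8  0.86 1.22]
0.37 [0.52777498 0.23155766 0.15      ]
```

```bash
python3 -m jog '[[[-0.42,-0.05,0,0,0,-3.3,0],[-0.42,-0.05,0,0,0,-3.3,0],[-0.42,-0.05,0,0,0,-3.3,0],[-0.42,-0.05,0,0,0,-3.3,0],[-0.42,-0.05,0,0,0,-3.3,0],[-0.42,-0.05,0,0,0,-3.3,0],[-0.42,-0.05,0,0,0,-3.3,0],[-0.42,-0.05,0,0,0,-3.3,0],[-0.42,-0.05,0,0,0,-3.3,0],[-0.42,-0.05,0,0,0,-3.3,0],[-0.42,-0.05,0,0,0,-3.3,0],[-0.42,-0.05,0,0,0,-3.3,0]]]'
cat > hk.py <<'E'
from h import *
s,M,th=st(); C=np.array([.570,.153]); d=s['position'][:2]-C; phi=np.arctan2(d[1],d[0]); r=np.linalg.norm(d); a=np.arcsin(.0135/r)
F=s['ft_force']; print(s['position'].round(4),'yaw',th.round(3),'yaw-equiv hook',(th+np.pi/2).round(3),'r',(r*np.cos(a)).round(4),'hook~',(phi+a)%6.283, F.round(2),'push',(M.T@F).round(2))
E
python3 hk.py
```

```text
time: 6.7
position: [0.5084, 0.1915, 0.159]
tool_rot: [-2.584, -1.786, -0.002]
ft_force: [0.2, 2.3, 0.8]
grip_width: 0.003
[0.5084 0.1915 0.159 ] yaw 1.21 yaw-equiv hook 2.781 r 0.0714 hook~ 2.7693549236966692 [0.19 2.28 0.83] push [ 2.2  -0.63 -0.83]
```

```bash
python3 -m jog '[[[-0.42,-0.05,0,0,0,-3.3,0],[-0.42,-0.05,0,0,0,-3.3,0],[-0.42,-0.05,0,0,0,-3.3,0],[-0.42,-0.05,0,0,0,-3.3,0],[-0.42,-0.05,0,0,0,-3.3,0],[-0.42,-0.05,0,0,0,-3.3,0],[-0.21,-0.02,0,0,0,-1.6,0],[-0.1,0,0,0,0,-0.8,0],[-0.1,0,0,0,0,-0.8,0]]]'
python3 hk.py
```

```text
time: 7.6
position: [0.4996, 0.1633, 0.1586]
tool_rot: [-2.177, -2.264, 0.0]
ft_force: [-0.6, 0.3, 1.0]
grip_width: 0.009
[0.4996 0.1633 0.1586] yaw 1.61 yaw-equiv hook 3.181 r 0.0699 hook~ 3.1871170018396566 [-0.61  0.33  1.04] push [ 0.35 -0.6  -1.04]
```

```bash
python3 -m jog '[[[-0.1,0,0,0,0,-0.8,0],[-0.1,0,0,0,0,-0.8,0],[-0.1,0,0,0,0,-0.8,0],[-0.1,0,0,0,0,-0.8,0],[-0.1,0,0,0,0,-0.8,0],[-0.1,0,0,0,0,-0.8,0],[0,0,0,0,0,0,0]]]'
python3 hk.py
```

```text
time: 8.3
position: [0.5002, 0.1567, 0.1584]
tool_rot: [2.081, 2.354, -0.001]
ft_force: [-1.6, 1.7, 0.2]
grip_width: 0.002
[0.5002 0.1567 0.1584] yaw 1.694 yaw-equiv hook 3.265 r 0.0686 hook~ 3.283003226193808 [-1.64  1.69  0.17] push [ 1.88 -1.42 -0.17]
```

```bash
python3 -m jog '[[[-0.06,0,0,0,0,-0.5,0],[-0.06,0,0,0,0,-0.5,0],[0,0,0,0,0,0,0]]]'
python3 hk.py
```

```text
time: 8.6
position: [0.5004, 0.1557, 0.1584]
tool_rot: [-2.06, -2.372, 0.0]
ft_force: [-0.5, 0.6, -0.7]
grip_width: 0.001
[0.5004 0.1557 0.1584] yaw 1.711 yaw-equiv hook 3.282 r 0.0683 hook~ 3.2980325989679873 [-0.47  0.57 -0.72] push [ 0.63 -0.39  0.72]
```

```bash
python3 -m jog '[[[-0.06,0,0,0,0,-0.4,0],[-0.06,0,0,0,0,-0.4,0],[0,0,0,0,0,0,0]]]'
python3 hk.py
```

```text
time: 8.9
position: [0.5006, 0.1545, 0.1585]
tool_rot: [2.043, 2.386, -0.0]
ft_force: [-1.5, 1.5, -0.5]
grip_width: 0.005
[0.5006 0.1545 0.1585] yaw 1.725 yaw-equiv hook 3.296 r 0.0681 hook~ 3.3156294655086485 [-1.53  1.5  -0.53] push [ 1.72 -1.28  0.53]
```

```bash
python3 -m jog '[[[-0.06,0,0,0,0,-0.4,0],[-0.06,0,0,0,0,-0.4,0],[0,0,0,0,0,0,0]]]'
python3 hk.py
```

```text
time: 9.2
position: [0.5008, 0.1533, 0.1585]
tool_rot: [2.027, 2.4, -0.0]
ft_force: [-1.9, 1.4, 0.0]
grip_width: 0.004
[0.5008 0.1533 0.1585] yaw 1.739 yaw-equiv hook 3.31 r 0.0678 hook~ 3.333415316816547 [-1.92  1.4   0.04] push [ 1.7  -1.66 -0.04]
```

```bash
python3 -m jog '[[[-0.06,0,0,0,0,-0.4,0],[-0.06,0,0,0,0,-0.4,0],[0,0,0,0,0,0,0]]]'
python3 hk.py
```

```text
time: 9.5
position: [0.501, 0.1521, 0.1585]
tool_rot: [2.01, 2.414, -0.0]
ft_force: [-1.0, 0.8, 0.4]
grip_width: 0.005
[0.501  0.1521 0.1585] yaw 1.753 yaw-equiv hook 3.324 r 0.0676 hook~ 3.3510802971155815 [-0.98  0.83  0.45] push [ 1.   -0.81 -0.45]
```

```bash
python3 -m jog '[[[-0.06,-0.01,0,0,0,-0.4,0],[-0.06,-0.01,0,0,0,-0.4,0],[0,0,0,0,0,0,0]]]'
python3 hk.py
```

```text
time: 9.8
position: [0.5012, 0.1509, 0.1586]
tool_rot: [1.993, 2.428, 0.0]
ft_force: [-1.2, 0.5, -0.3]
grip_width: 0.002
[0.5012 0.1509 0.1586] yaw 1.767 yaw-equiv hook 3.338 r 0.0675 hook~ 3.3688853826167002 [-1.17  0.55 -0.34] push [ 0.76 -1.04  0.34]
```

```bash
python3 -m jog '[[[-0.06,-0.01,0,0,0,-0.4,0],[-0.06,-0.01,0,0,0,-0.4,0],[0,0,0,0,0,0,0]]]'
python3 hk.py
```

```text
time: 10.1
position: [0.5012, 0.1497, 0.1585]
tool_rot: [1.976, 2.442, 0.0]
ft_force: [0.4, 1.5, -0.9]
grip_width: 0.006
[0.5012 0.1497 0.1585] yaw 1.781 yaw-equiv hook 3.352 r 0.0675 hook~ 3.3865496970364135 [ 0.43  1.47 -0.86] push [1.35 0.72 0.86]
```

```bash
python3 -m jog '[[[-0.06,-0.01,0,0,0,-0.5,0],[-0.06,-0.01,0,0,0,-0.5,0],[0,0,0,0,0,0,0]]]'
python3 hk.py
```

```text
time: 10.4
position: [0.5013, 0.1485, 0.1585]
tool_rot: [1.954, 2.459, 0.0]
ft_force: [-0.8, 1.5, -0.4]
grip_width: 0.009
[0.5013 0.1485 0.1585] yaw 1.799 yaw-equiv hook 3.369 r 0.0675 hook~ 3.403981608400183 [-0.81  1.54 -0.35] push [ 1.69 -0.44  0.35]
```

```bash
python3 -m jog '[[[-0.06,-0.01,0,0,0,-0.5,0],[-0.06,-0.01,0,0,0,-0.5,0],[0,0,0,0,0,0,0]]]'
python3 hk.py
```

```text
time: 10.7
position: [0.5014, 0.1473, 0.1586]
tool_rot: [1.933, 2.476, 0.0]
ft_force: [-0.9, 0.9, 0.6]
grip_width: 0.005
[0.5014 0.1473 0.1586] yaw 1.816 yaw-equiv hook 3.387 r 0.0675 hook~ 3.421679260945581 [-0.89  0.91  0.55] push [ 1.1  -0.64 -0.55]
```

```bash
python3 -m jog '[[[-0.06,-0.01,0,0,0,-0.5,0],[-0.06,-0.01,0,0,0,-0.5,0],[0,0,0,0,0,0,0]]]'
python3 hk.py
```

```text
time: 11.0
position: [0.5014, 0.1461, 0.1585]
tool_rot: [1.911, 2.493, 0.0]
ft_force: [-0.6, 1.6, -0.3]
grip_width: 0.004
[0.5014 0.1461 0.1585] yaw 1.834 yaw-equiv hook 3.404 r 0.0676 hook~ 3.438556323564305 [-0.58  1.58 -0.31] push [ 1.68 -0.15  0.31]
```

```bash
python3 -m jog '[[[-0.06,0,0,0,0,-0.5,0],[-0.06,0,0,0,0,-0.5,0],[0,0,0,0,0,0,0]]]'
python3 hk.py
```

```text
time: 11.3
position: [0.5017, 0.1449, 0.1585]
tool_rot: [1.889, 2.51, -0.0]
ft_force: [-0.8, 0.9, -0.4]
grip_width: 0.005
[0.5017 0.1449 0.1585] yaw 1.851 yaw-equiv hook 3.422 r 0.0675 hook~ 3.4563478659906215 [-0.78  0.94 -0.38] push [ 1.12 -0.49  0.38]
```

```bash
python3 -m jog '[[[-0.06,-0.01,0,0,0,-0.5,0],[-0.06,-0.01,0,0,0,-0.5,0],[0,0,0,0,0,0,0]]]'
python3 hk.py
```

```text
time: 11.6
position: [0.5018, 0.1437, 0.1585]
tool_rot: [1.867, 2.526, -0.0]
ft_force: [-0.5, 1.0, 0.2]
grip_width: 0.009
[0.5018 0.1437 0.1585] yaw 1.868 yaw-equiv hook 3.439 r 0.0675 hook~ 3.4744439365709407 [-0.54  1.    0.18] push [ 1.12 -0.22 -0.18]
```

```bash
python3 -m jog '[[[-0.06,-0.01,0,0,0,-0.5,0],[-0.06,-0.01,0,0,0,-0.5,0],[0,0,0,0,0,0,0]]]'
python3 hk.py
```

```text
time: 11.9
position: [0.5019, 0.143, 0.1586]
tool_rot: [-1.845, -2.543, -0.001]
ft_force: [-0.8, 2.0, 0.3]
grip_width: 0.003
[0.5019 0.143  0.1586] yaw 1.886 yaw-equiv hook 3.457 r 0.0675 hook~ 3.4846397608379664 [-0.81  2.01  0.34] push [ 2.16 -0.14 -0.34]
```

```bash
python3 -m jog '[[[-0.05,0,0,0,0,0,0],[-0.03,0,0,0,0,0,0],[0,0,0,0,0,0,0]]]'
python3 hk.py
```

```text
time: 12.2
position: [0.502, 0.1427, 0.1586]
tool_rot: [-1.844, -2.542, -0.001]
ft_force: [-1.6, 4.4, -1.0]
grip_width: 0.004
[0.502  0.1427 0.1586] yaw 1.886 yaw-equiv hook 3.457 r 0.0675 hook~ 3.489215537936616 [-1.58  4.41 -0.99] push [ 4.68 -0.13  1.  ]
```

```bash
python3 -m jog '[[[-0.05,0,0,0,0,0,0],[-0.05,0,0,0,0,0,0],[-0.05,0,0,0,0,0,0],[0,0,0,0,0,0,0]]]'
python3 hk.py
```

```text
time: 12.6
position: [0.502, 0.1424, 0.1586]
tool_rot: [-1.843, -2.542, -0.003]
ft_force: [-2.7, 7.1, -0.3]
grip_width: 0.004
[0.502  0.1424 0.1586] yaw 1.887 yaw-equiv hook 3.458 r 0.0674 hook~ 3.4936812577936296 [-2.73  7.08 -0.29] push [ 7.58 -0.39  0.31]
```

```bash
python3 -m jog '[[[-0.07,0,0,0,0,0,0],[-0.06,0,0,0,0,0,0],[-0.05,0,0,0,0,0,0],[0,0,0,0,0,0,0],[0,0,0,0,0,0,0]]]'
python3 hk.py
```

```text
time: 13.1
position: [0.5021, 0.1421, 0.1586]
tool_rot: [-1.84, -2.542, -0.004]
ft_force: [-2.1, 9.9, 0.1]
grip_width: 0.004
[0.5021 0.1421 0.1586] yaw 1.888 yaw-equiv hook 3.459 r 0.0674 hook~ 3.49838428363679 [-2.14  9.94  0.12] push [10.11  1.07 -0.08]
```

```bash
python3 -m jog '[[[-0.05,0,0,0,0,0,0],[0,0,0,0,0,0,0],[0,0,0,0,0,0,0],[0,0,0,0,0,0,0],[0,0,0,0,0,0,0],[0,0,0,0,0,0,0],[0,0,0,0,0,0,0],[0,0,0,0,0,0,0]]]'
python3 hk.py
python3 -m jog '[[[0.3,0,0,0,0,0,0],[0.4,0,0,0,0,0,0],[0.7,0,0,0,0,0,0],[0.7,0,0,0,0,0,0],[0,0,-1.5,0,0,0,0],[0,0,-3,0,0,0,0],[0,0,-3,0,0,0,0],[0,0,0,0,0,0,0]]]'
python3 - <<'E'
from fit import *
go(.5610,-.2150,.23,np.pi/2-.07,10)
for n in ['side','top']:
    f,K,T=cam(n); cv2.imwrite(f'pics/{n}2.png',f[:,:,::-1])
    for l,z in [('hook_seat',.15),('hook',.15),('stand',0)]:
        for r in finder.spot_point(l,n)[:2]: print(n,l,round(r['conf'],2),px2plane(K,T,r['point'][1]*640,r['point'][0]*400,z).round(4))
f,K,T=cam('side')
o=cv2.resize(f[200:320,230:380],None,fx=4,fy=4,interpolation=cv2.INTER_CUBIC); cv2.imwrite('pics/c3.png',cv2.convertScaleAbs(o[:,:,::-1],alpha=1.5))
E
```

```text
time: 13.9
position: [0.5022, 0.142, 0.1586]
tool_rot: [-1.84, -2.542, -0.005]
ft_force: [-3.9, 10.4, -0.2]
grip_width: 0.007
[0.5022 0.142  0.1586] yaw 1.889 yaw-equiv hook 3.459 r 0.0674 hook~ 3.499955565061252 [-3.9  10.4  -0.21] push [11.1  -0.45  0.26]
time: 14.7
position: [0.4994, 0.1591, 0.2385]
tool_rot: [1.842, 2.537, 0.008]
ft_force: [-0.2, 1.1, 0.9]
grip_width: 0.011
t 14.7 pos [0.4994 0.1591 0.2385] yaw 1.886 tilt [ 0.008  0.    -1.   ] F [-0.16  1.06  0.86] w 0.09
total [-37.48  -5.73   0.89] az 22.04 | per row [-3.748 -0.573  0.089] 2.2
side hook_seat 0.68 [0.4967 0.1255 0.15  ]
side hook 0.6 [0.5713 0.1553 0.15  ]
side hook 0.18 [0.3955 0.1388 0.15  ]
side stand 0.7 [ 0.3777 -0.0949  0.    ]
side stand 0.64 [0.5727 0.1559 0.    ]
top hook_seat 0.67 [0.4963 0.1327 0.15  ]
top hook 0.66 [0.5698 0.1542 0.15  ]
top stand 0.84 [0.5718 0.1579 0.    ]
```

View pics/c3.png

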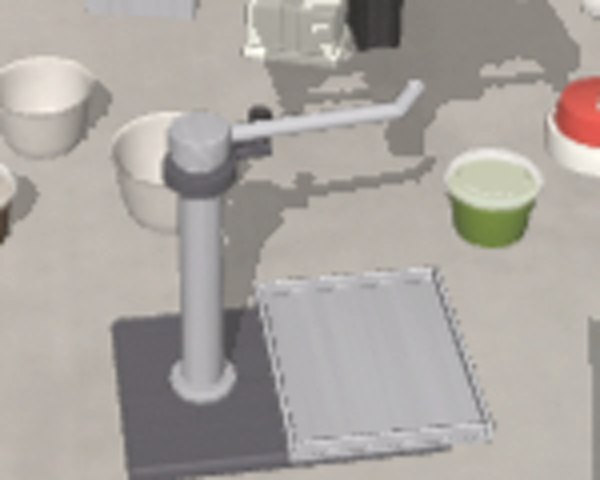

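The hook now lies against the rubber stop pin and faces out over the tray; its tip is at about crop (417,87), which is (334,222) in the full picture. The press measured about 10–11 N and was held for around 1 s. Next, the scraper.

```bash
python3 -m jog '[[[0,0,0,0,0,7.3,6],[0,0,0,0,0,7.3,6],[-3.69,0.88,0,0,0,7.4,6]]]' >/dev/null
python3 - <<'E'
from h import *
go(.5610,-.2150,.238,np.pi/2-.07,9)
f,K,T=cam('side')
tip=px2plane(K,T,334.25,221.75,.163); b=px2plane(K,T,328.75,228.25,.15); print(tip,b)
for q in (tip,b):
    for c in ([.570,.153],[.5715,.1555]): d=q[:2]-c; print(np.hypot(*d),np.arctan2(d[1],d[0])%6.2832)
E
```

```text
t 15.45 pos [0.5062 0.1274 0.2337] yaw 1.506 tilt [-0.     0.003 -1.   ] F [0.24 0.37 0.51] w 1.72
total [-33.82   7.67  -0.53] az 0.32 | per row [-3.758  0.852 -0.059] 0.04
[0.47756851 0.12083926 0.163     ] [0.48677832 0.1236081  0.15      ]
0.09786671743682256 3.4764470607363833
0.10012238802079962 3.4951076147540787
0.08825945321714564 3.4811087528593117
0.09052544174044228 3.5016323421426394
```

```bash
python3 -m jog '[[[-3.75,0.85,0,0,0,0,6],[-3.75,0.85,0,0,0,0,6],[-3.75,0.85,0,0,0,0,6],[-3.75,0.85,0,0,0,0,6],[-3.75,0.85,0,0,0,0,6],[-3.75,0.85,0,0,0,0,6],[-3.75,0.85,0,0,0,0,6],[-3.75,0.85,0,0,0,0,6],[-3.75,0.85,-0.5,0,0,0,6],[0,0,0,0,0,0,6]]]' >/dev/null
python3 - <<'E'
from fit import *
go(.5610,-.2150,.238,np.pi/2-.07,1)
g,K2,T2=cam('side'); f,K,T=cam('top')
a=cv2.resize(g[100:220,250:370],None,fx=4,fy=4,interpolation=cv2.INTER_CUBIC)
b=cv2.resize(f[130:220,360:480],None,fx=2.6,fy=2.6,interpolation=cv2.INTER_CUBIC)
o=np.zeros((480,800,3),np.uint8); o[:480,:480]=a; o[:234,484:484+312]=b
# model outline at nominal pose
p=R.from_euler('z',-.07).apply(GR)+[.561,-.215,.008]
for q in p:
    u=(proj(K2,T2,q)-[250,100])*4; cv2.circle(o,tuple(int(v) for v in u),2,(255,0,0),-1)
cv2.imwrite('pics/c4.png',cv2.convertScaleAbs(o[:,:,::-1],alpha=1.6))
for n in ['side','top']:
    for l in ['scraper','hang_hole','rest']:
        for r in finder.spot_point(l,n)[:3]:
            q=r['point']; print(n,l,round(r['conf'],2),round(q[1]*640,1),round(q[0]*400,1))
E
```

```text
t 16.5 pos [ 0.5601 -0.2282  0.2375] yaw 1.492 tilt [-0.001 -0.002 -1.   ] F [ 0.17 -0.9  -0.62] w 6.02
total [ 1.32 -0.01 -0.05] az -0.5 | per row [ 1.32  -0.009 -0.051] -0.5
side scraper 0.97 265.1 207.7
side scraper 0.81 306.4 197.5
side scraper 0.63 404.8 332.9
side hang_hole 0.86 409.6 299.1
side hang_hole 0.73 262.1 187.1
side hang_hole 0.71 308.2 176.2
side rest 0.94 310.0 202.4
top scraper 0.85 405.9 182.2
top scraper 0.72 394.8 139.2
top scraper 0.62 218.7 291.2
top hang_hole 0.87 210.3 288.0
top hang_hole 0.71 398.7 134.6
top hang_hole 0.55 415.5 182.3
top rest 0.65 408.5 185.8
top rest 0.36 247.4 210.1
```

View pics/c4.png

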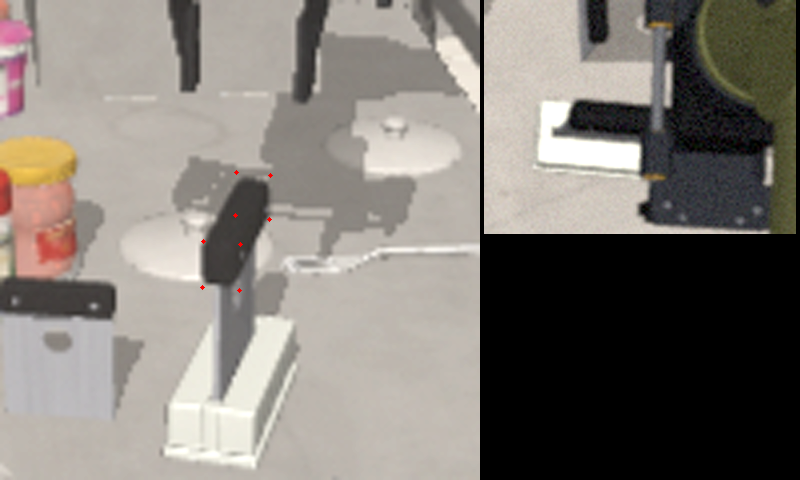

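The model outline fits the large scraper well in the side view, with the open fingers straddling it in x. I'll correct y and descend.

```bash
python3 -m jog '[[[1.3,0,0,0,0,-0.5,6],[0,0,2.5,0,0,0,6],[0,0,2.5,0,0,0,6],[0,0,2.5,0,0,0,6],[0,0,1.6,0,0,0,6],[0,0,0.65,0,0,0,6],[0,0,0,0,0,0,6]]]' 35 
python3 -m jog '[[[0,0,0,0,0,0,1.5],[0,0,0,0,0,0,1.5],[0,0,0,0,0,0,1.5],[0,0,0,0,0,0,1.5],[0,0,0,0,0,0,1.5],[0,0,0,0,0,0,1.5],[0,0,0,0,0,0,1.5]]]' 35
python3 -c "
from h import *
go(.561,-.215,.14,np.pi/2-.07)"
```

```text
time: 17.6
position: [0.5616, -0.2064, 0.1406]
tool_rot: [-2.286, -2.154, 0.0]
ft_force: [0.8, 0.5, -0.4]
grip_width: 0.689
time: 18.3
position: [0.5621, -0.2072, 0.1412]
tool_rot: [2.287, 2.153, 0.0]
ft_force: [-0.4, 0.2, 0.5]
grip_width: 0.251
t 18.3 pos [ 0.5621 -0.2072  0.1412] yaw 1.51 tilt [ 0.001 -0.    -1.   ] F [-0.37  0.16  0.52] w 2.18
total [-0.78 -0.06  0.12] az 0.55 | per row [-0.784 -0.059  0.124] 0.55
```

```bash
python3 -m jog '[[[0,0,-0.4,0,0,0,1.5],[0,0,-0.8,0,0,0,1.5],[0,0,-1.2,0,0,0,1.5],[0,0,-1.5,0,0,0,1.5],[0,0,-1.5,0,0,0,1.5],[0,0,-1.5,0,0,0,1.5],[0,0,-1.2,0,0,0,1.5],[0,0,0,0,0,0,1.5]]]' 40
python3 - <<'E'
from fit import *
go(.561,-.207,.22)
g,K2,T2=cam('side'); s,M,th=st(); p=s['position']
# expected scraper pose: z origin
zo=.008+p[2]-.1412
a=cv2.resize(g[90:215,255:355],None,fx=4.8,fy=4.8,interpolation=cv2.INTER_CUBIC)
for dy,col in ((-.008,(255,0,0)),(0,(0,255,0))):
    Rz=R.from_euler('z',th-np.pi/2)
    ring=[Rz.apply([.0,.013*np.cos(t),.08+.013*np.sin(t)])+[p[0],p[1]+dy,zo] for t in np.linspace(0,6.28,24)]
    for q in list(ring)+[Rz.apply(v)+[p[0],p[1]+dy,zo] for v in ([0,.05,0],[0,-.05,0])]:
        u=(proj(K2,T2,q)-[255,90])*4.8; cv2.circle(a,tuple(int(v) for v in u),1,col,-1)
cv2.imwrite('pics/c5.png',cv2.convertScaleAbs(a[:,:,::-1],alpha=1.6))
for n in ['side']:
    for r in finder.spot_point('hang_hole',n)[:3]+finder.spot_point('scraper',n)[:3]: print(r['conf'],r['point'][1]*640,r['point'][0]*400)
E
```

```text
time: 19.1
position: [0.5629, -0.2073, 0.2246]
tool_rot: [2.285, 2.151, 0.002]
ft_force: [0.4, 0.4, -3.2]
grip_width: 0.251
t 19.1 pos [ 0.5629 -0.2073  0.2246] yaw 1.51 tilt [ 0.003 -0.002 -1.   ] F [ 0.43  0.36 -3.19] w 2.18
total [ 0.02 -0.19  0.46] az 0 | per row [ 0.018 -0.194  0.461] 0.0
0.87 408.832 298.88
0.76 313.024 143.0
0.72 263.296 183.68
0.62 273.408 250.68
0.57 310.784 168.0
0.57 265.472 208.2
```

View pics/c5.png

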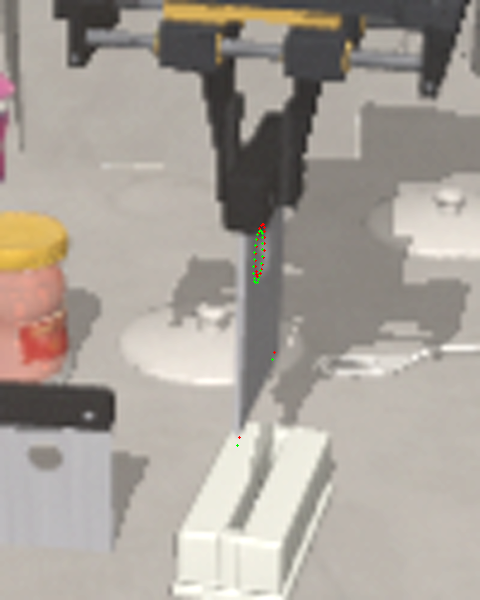

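The scraper is lifted out and upright in the jaws, with its lower near corner at crop (240,428). To find the lateral grip offset I'll use the top view, which shows the grip's +y end.

Run:
```python
from fit import *
f,K,T=cam('top')
for u in (393.3,445.2): print('old ends at .137',px2plane(K,T,u,176,.137))
print('hole',px2plane(K,T,416.5,181,.088),'org',px2plane(K,T,406.5,183.3,.008), 'rest', px2plane(K,T,408.8,186.5,0))
s,M,th=st(); p=s['position']
a=cv2.resize(f[120:230,350:490],None,fx=5,fy=5,interpolation=cv2.INTER_CUBIC)
for dy,col in ((-.008,(255,0,0)),(0,(0,255,0))):
    for q in R.from_euler('z',th-np.pi/2).apply(GR)+[p[0],p[1]+dy,.092]:
        u=(proj(K,T,q)-[350,120])*5; cv2.circle(a,tuple(int(v) for v in u),3,col,-1)
cv2.imwrite('pics/c6.png',cv2.convertScaleAbs(a[:,:,::-1],alpha=2.2))
```

```text
old ends at .137 [ 0.56178431 -0.16446181  0.137     ]
old ends at .137 [ 0.56009812 -0.26855534  0.137     ]
hole [ 0.55805917 -0.22085497  0.088     ] org [ 0.56480893 -0.21455738  0.008     ] rest [ 0.5584154  -0.22106367  0.        ]
```

View pics/c6.png

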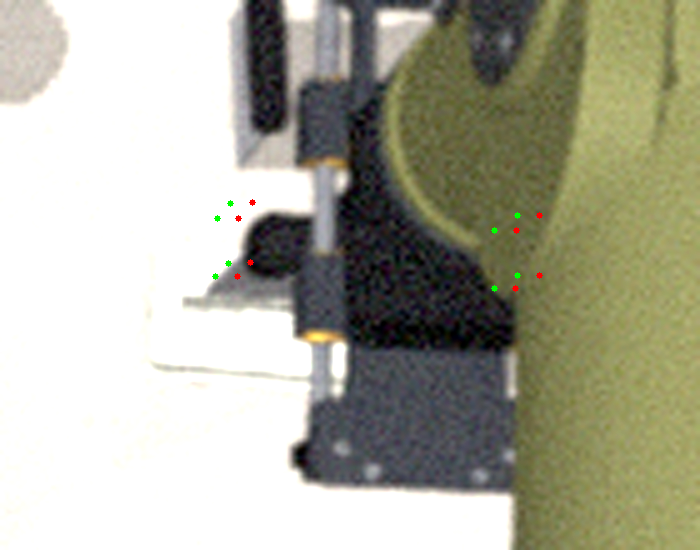

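Grip end at crop (247,245): the scraper's centre sits about 9.5 mm to −y of the TCP. Next, rotate parallel to the hook and carry the scraper to in front of the tip.

```bash
python3 -m jog '[[[0,0,0,0,0,-5,1.5],[0,0,0,0,0,-6,1.5],[0,0,0,0,0,-6,1.5],[0,0,0,0,0,-5,1.5],[0,0,0,0,0,-1.5,1.5],[0,0,0,0,0,0,1.5]]]' >/dev/null
python3 -c "
from h import *
go(.440,-.08,.222,1.919,6)
s,M,th=st(); print(M.T@np.array([0,.1974,0])*100/6)"
```

```text
t 19.9 pos [ 0.5614 -0.207   0.2214] yaw 1.92 tilt [-0.001  0.001 -1.   ] F [ 0.47 -0.69 -2.29] w 2.16
total [16.09 -7.07 -0.04] az 0.03 | per row [ 2.682 -1.179 -0.007] 0.01
[3.09190749e+00 1.12436849e+00 1.88729644e-03]
```

```bash
python3 -m jog '[[[1.3,-0.6,0,0,0,0,1.5],[2.5,-1.1,0,0,0,0,1.5],[2.7,-1.2,0,0,0,0,1.5],[2.7,-1.2,0,0,0,0,1.5],[2.7,-1.2,0,0,0,0,1.5],[2.7,-1.2,0,0,0,0,1.5],[2.2,0,0,0,0,0,1.5],[2.7,1,0,0,0,0,1.5],[2.7,1,0,0,0,0,1.5],[1.5,0.6,0,0,0,0,1.5],[0,0,0,0,0,0,1.5]]]' >/dev/null
python3 -c "
from h import *
go(.4404,.1174,.2200,1.919,6)"
```

```text
t 21.0 pos [0.4439 0.0052 0.2222] yaw 1.924 tilt [ 0.001 -0.001 -1.   ] F [-0.06 -0.37 -2.08] w 2.15
total [10.64  3.56  0.21] az 0.31 | per row [1.774 0.593 0.035] 0.05
```

```bash
python3 -m jog '[[[1.3,0.4,0,0,0,0.2,1.5],[2,0.6,0,0,0,0,1.5],[2.4,0.8,0,0,0,0,1.5],[2.4,0.8,0,0,0,0,1.5],[1.7,0.6,0.2,0,0,0,1.5],[0.8,0.3,0,0,0,0,1.5],[0,0,0,0,0,0,1.5],[0,0,0,0,0,0,1.5]]]' >/dev/null
python3 - <<'E'
from fit import *
go(.4404,.1174,.2092,1.919,1)
g,K,T=cam('side'); s,M,th=st(); p=s['position']
hole=p-.0095*M[:,0]+.0532*M[:,2]; print('hole',hole)
hd=np.array([-np.cos(.348),-np.sin(.348)]); d=hole[:2]-[.5705,.1545]; print('s',d@hd,'lat',d@[-hd[1],hd[0]])
a=cv2.resize(g[150:290,255:405],None,fx=4.2,fy=4.2,interpolation=cv2.INTER_CUBIC)
def dot(q,c,r=2):
    u=(proj(K,T,q)-[255,150])*4.2; cv2.circle(a,tuple(int(v) for v in u),r,c,-1)
for t in np.linspace(0,6.28,24): dot(hole+.013*(np.cos(t)*M[:,0]+np.sin(t)*M[:,2]),(255,0,0),1)
for w in (-.05,.05):
    dot(hole+w*M[:,0]+.08*M[:,2],(255,0,0))
for q in (0,.04,.08): dot([*(np.array([.5705,.1545])+q*hd),.15],(0,255,0))
dot([*(np.array([.5705,.1545])+.1*hd),.163],(0,255,0))
cv2.imwrite('pics/c7.png',cv2.convertScaleAbs(a[:,:,::-1],alpha=1.5))
E
```

```text
t 21.8 pos [0.441  0.1126 0.22  ] yaw 1.916 tilt [-0. -0. -1.] F [-0.74 -0.24 -3.34] w 2.15
total [0.48 0.11 1.08] az -0.2 | per row [0.476 0.111 1.078] -0.2
hole [0.44414557 0.10334808 0.16674818]
s 0.13622406865542483 lat 0.004996517080558984
```

View pics/c7.png

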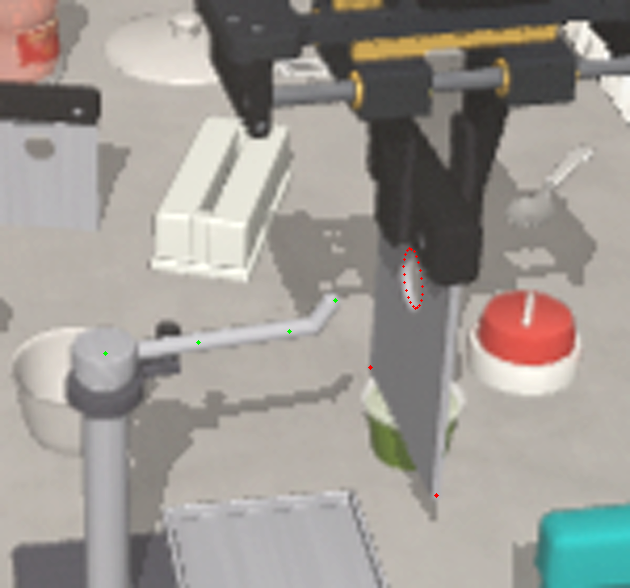

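The side view agrees with the model: the hole ellipse is at about (411,282), the bar and tip lie on the green dots, and the blade edge is as predicted. I'll correct 5 mm laterally, lower to threading height and advance.

```bash
python3 -m jog '[[[0.3,0,0.5,0,0,-0.1,1.5],[0.2,0,0.5,0,0,0,1.5],[0,0.6,0.05,0,0,0,1.5],[0,0.8,0,0,0,0,1.5],[0,0.4,0,0,0,0,1.5],[0,0,0,0,0,0,1.5],[0,0,0,0,0,0,1.5]]]' >/dev/null
cat > hl.py <<'E'
from h import *
s,M,th=st(); p=s['position']; hole=p-.0095*M[:,0]+.0532*M[:,2]
hd=np.array([-np.cos(.348),-np.sin(.348)]); d=hole[:2]-[.5705,.1545]
print('t',s['time'],'s',(d@hd).round(4),'lat(tool x +)',(d@[-hd[1],hd[0]]).round(4),'z',hole[2].round(4),'yaw',th.round(3),'F tool',(M.T@s['ft_force']).round(2),'w',s['grip_width']*8.7)
E
python3 hl.py
```

```text
t 22.55 s 0.1182 lat(tool x +) -0.0016 z 0.156 yaw 1.919 F tool [ 0.58 -0.42  2.5 ] w 2.140929733677151
```

```bash
python3 -m jog '[[[-0.1,0.4,0,0,0,0,1.5],[0,0.4,0,0,0,0,1.5],[0,0.4,0,0,0,0,1.5],[0,0.4,0,0,0,0,1.5],[0,0,0,0,0,0,1.5]]]' >/dev/null
python3 - <<'E'
exec(open('hl.py').read())
g,K,T=cam('side')
a=cv2.resize(g[170:270,265:385],None,fx=5,fy=5,interpolation=cv2.INTER_CUBIC)
cv2.imwrite('pics/c8.png',cv2.convertScaleAbs(a[:,:,::-1],alpha=1.5))
E
```

```text
t 23.05 s 0.1012 lat(tool x +) -0.0007 z 0.1563 yaw 1.92 F tool [-0.81  0.41  2.71] w 2.1568604463847576
```

View pics/c8.png

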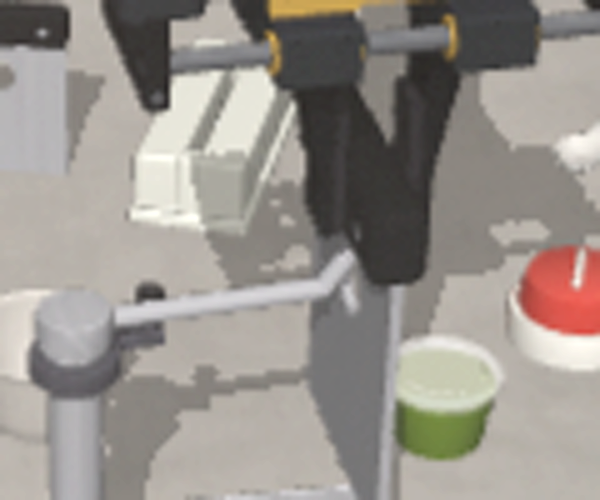

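The tip (345,258) is entering the hole; the rest of the hole shows below it at (348,292). No resisting force. Advancing further with force checks.

```bash
python3 -m jog '[[[0,0.3,0,0,0,0,1.5],[0,0.3,0,0,0,0,1.5],[0,0.3,0,0,0,0,1.5],[0,0,0,0,0,0,1.5]]]' >/dev/null; python3 hl.py
```

```text
t 23.5 s 0.0923 lat(tool x +) -0.0005 z 0.1564 yaw 1.919 F tool [-0.26 -0.07  2.43] w 2.1832902878081537
```

```bash
python3 -m jog '[[[0,0.3,0,0,0,0,1.5],[0,0.4,0,0,0,0,1.5],[0,0.4,0,0,0,0,1.5],[0,0.1,0,0,0,0,1.5],[0,0,0,0,0,0,1.5]]]' >/dev/null; python3 hl.py
python3 -m jog '[[[0,0,0.3,0,0,0,1.5],[0,0,0.3,0,0,0,1.5],[0,0,0.3,0,0,0,1.5],[0,0,0.2,0,0,0,1.5],[0,0,0,0,0,0,1.5]]]' >/dev/null; python3 hl.py
```

```text
t 24.0 s 0.0806 lat(tool x +) -0.0007 z 0.1563 yaw 1.919 F tool [0.55 0.15 2.63] w 2.130397855530744
t 24.5 s 0.0811 lat(tool x +) -0.0004 z 0.1449 yaw 1.919 F tool [-0.29 -0.31  3.15] w 2.139066701324941
```

```bash
python3 -m jog '[[[0,0,0.1,0,0,0,1.5],[0,0,0.1,0,0,0,1.5],[0,0,0.1,0,0,0,1.5],[0,0,0,0,0,0,1.5]]]' >/dev/null; python3 hl.py
```

```text
t 24.9 s 0.0808 lat(tool x +) -0.0004 z 0.1423 yaw 1.919 F tool [-0.95 -0.19  2.62] w 2.165986003028109
```

```bash
python3 -m jog '[[[0,0,0.07,0,0,0,1.5],[0,0,0.07,0,0,0,1.5],[0,0,0,0,0,0,1.5]]]' >/dev/null; python3 hl.py
```

```text
t 25.2 s 0.0806 lat(tool x +) -0.0003 z 0.1413 yaw 1.919 F tool [-1.23 -1.66 -1.22] w 2.182858999049387
```

Contact: the wrist load went from +2.6 to −1.2 N, so the hook carries the weight. I'll ease off slightly and open.

```bash
python3 -m jog '[[[0,0,-0.04,0,0,0,2.2],[0,0,0,0,0,0,2.3],[0,0,0,0,0,0,2.4],[0,0,0,0,0,0,2.6],[0,0,0,0,0,0,3],[0,0,0,0,0,0,3.6],[0,0,0,0,0,0,4.2],[0,0,0,0,0,0,4.2]]]' ; python3 hl.py
python3 - <<'E'
from h import *
g,K,T=cam('side')
a=cv2.resize(g[150:290,255:405],None,fx=4.2,fy=4.2,interpolation=cv2.INTER_CUBIC)
cv2.imwrite('pics/c9.png',cv2.convertScaleAbs(a[:,:,::-1],alpha=1.5))
E
```

```text
time: 26.0
position: [0.4912, 0.1363, 0.1945]
tool_rot: [1.803, 2.573, -0.0]
ft_force: [-0.8, -0.4, -0.5]
grip_width: 0.457
t 26.0 s 0.0808 lat(tool x +) -0.0005 z 0.1413 yaw 1.919 F tool [-0.14 -0.92  0.53] w 3.9779842918799537
```

View pics/c9.png

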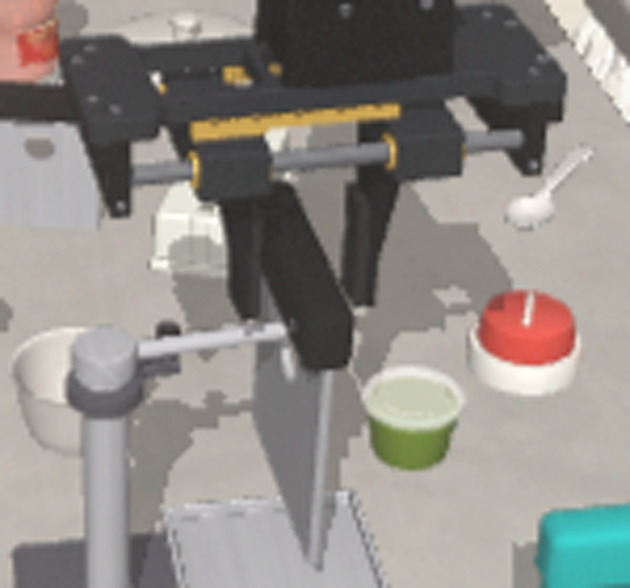

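The scraper hangs on the bar with the fingers clear of the grip. I'll open a bit more and lift straight off.

```bash
python3 -m jog '[[[0,0,0,0,0,0,5],[0,0,0,0,0,0,5.5],[0,0,-0.3,0,0,0,5.5],[0,0,-0.7,0,0,0,5.5],[0,0,-1.2,0,0,0,5.5],[0,0,-1.5,0,0,0,5.5],[0,0,-2,0,0,0,5.5],[0,0,-2,0,0,0,5.5],[0,0,-2,0,0,0,5.5],[0,0,0,0,0,0,5.5],[0,0,0,0,0,0,5.5],[0,0,0,0,0,0,5.5]]]'
python3 -m jog '[[[0,0,0,0,0,0,5.5],[0,0,0,0,0,0,5.5],[0,0,0,0,0,0,5.5],[0,0,0,0,0,0,5.5],[0,0,0,0,0,0,5.5],[0,0,0,0,0,0,5.5],[0,0,0,0,0,0,5.5],[0,0,0,0,0,0,5.5],[0,0,0,0,0,0,5.5],[0,0,0,0,0,0,5.5],[0,0,0,0,0,0,5.5],[0,0,0,0,0,0,5.5]]]'
python3 - <<'E'
from h import *
g,K,T=cam('side'); 
python=None
a=g.copy()
import time
for r in finder.spot_point('hook_seat','side')[:2]+finder.spot_point('hang_hole','side')[:3]: print(r['conf'],r['point'][1]*640,r['point'][0]*400)
f,K2,T2=cam('top')
for l in ['steel_cup_3','sauce_pot_4','timer']:
    for r in finder.spot_point(l,'top')[:4]:
        p=r['point']; print(l,round(r['conf'],2),px2plane(K2,T2,p[1]*640,p[0]*400,0)[:2].round(3))
for i in range(10): g2,_,_=cam('side')
print('motion diff',np.abs(g2.astype(int)-a)[150:300,250:400].mean(), np.abs(g2.astype(int)-a)[300:380,100:250].mean())
b=cv2.resize(g2[110:310,200:430],None,fx=2.9,fy=2.9,interpolation=cv2.INTER_CUBIC)
cv2.imwrite('pics/c10.png',cv2.convertScaleAbs(b[:,:,::-1],alpha=1.5))
E
```

```text
time: 27.25
position: [0.4908, 0.1361, 0.291]
tool_rot: [-1.803, -2.572, 0.001]
ft_force: [0.4, -0.4, 0.1]
grip_width: 0.63
time: 28.45
position: [0.4912, 0.1363, 0.2915]
tool_rot: [1.803, 2.572, -0.0]
ft_force: [0.1, -0.2, 0.4]
grip_width: 0.631
0.55 324.22400000000005 230.12
0.92 409.728 298.6
0.77 261.504 183.6
0.56 326.208 233.68
steel_cup_3 0.93 [ 0.698 -0.052]
steel_cup_3 0.86 [0.612 0.008]
sauce_pot_4 0.9 [0.706 0.044]
sauce_pot_4 0.57 [0.443 0.   ]
timer 0.96 [ 0.384 -0.086]
motion diff 0.4366962962962963 0.37919444444444445
```

View pics/c10.png

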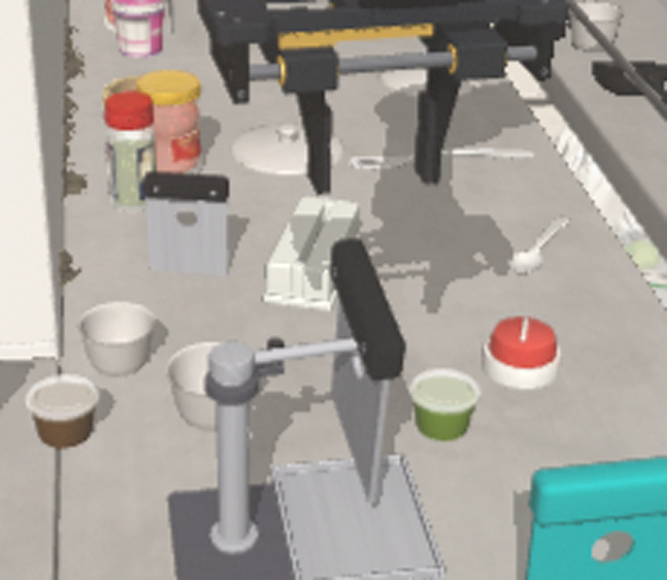

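The scraper hangs still on the hook, the hook is at its stop pin over the tray, the gripper is clear, and the bystanders are where they were. Handing in.

```bash
python3 -c "
from bench import close_job
print(close_job())"
```

```text
the job is handed in; nothing more can be done
None
```

The job is done and handed in at about 29 s on the robot's clock, against the 64 s limit.

- **Hook:** I swung it anticlockwise with the closed fingers until it met the stop, at about 3.49 rad in the world frame. That is about 0.09 rad past my estimate of the tray direction, inside the 0.12 rad allowed. I then pressed it home at 10 to 11 N for about 1 s; the highest reading I saw was about 11 N.
- **Scraper:** I took the large black-gripped one from the white block, about 9.5 mm off mid-length instead of exactly in the middle. Its hole went over the hook tip without any noticeable resistance. I lowered it until the hook took the weight, then released it and lifted clear.

**Last checks:**
- The final side picture shows the scraper hanging on the bar with the hook still at its stop over the tray, and the gripper clear above.
- Pictures taken about 0.5 s apart differed only by noise, so the scraper is at rest.
- The cups, pots and timer the detector reported were within about 7 mm of their first positions. That is its usual scatter, and nothing in the picture looked moved.

**Disagreements along the way:**
- The side and top cameras differed by several millimetres on where the scraper stood along y. I used a mid value and confirmed it against the side view before threading.
- Single force readings were noisy by about 1 N.

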